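# Lock the pick tree into its push-fit stand

## Task

Take the pick post out of the cork of the open aluminium canister, put its pointed end into the push-fit socket of the clear pick stand and press it straight down until both orange lock tabs snap back in, then let go so that it stays locked. Press gently, feeling for the stop and never forcing it, and leave the lid, the jade pick, the pitch pipe and the drum key where they lie.

Things in the scene. Friction and masses are not known exactly. Their poses are not given: they have to be found in the camera images.
- post: Aluminium pick post: round rod, 20 mm in diameter, 160 mm long, about 0.09 kg, upright in the canister. Origin at the centre of its foot (nose tip), z up the rod. From the foot up: cone nose 12 to 20 mm in diameter (0-14 mm), 20 mm land (14-32), lock groove 13 mm in diameter (32-39), 20 mm shaft (39-160). How it is turned in the socket does not matter.
- post_grip (a point): Best point to grip the post, on its axis 115 mm above the foot (100 to 130 mm will do), jaws closing along the post's y. A brass cross-arm 5 mm thick, 147 mm above the foot, reaches 40 mm out along the post's +x and -x; at each end hangs a small pick, 22 mm wide, down to 122 mm above the foot.
- canister: Aluminium canister, 68 mm in diameter, 76 mm high, lid off, fixed to the counter. Origin at the centre of its underside. A cork insert (top 72 mm up) has a central bore 22 mm in diameter whose floor is 20 mm above the counter; the post stands in it.
- stand: Clear acrylic pick stand, fixed to the counter: base 100 (x) by 90 (y) by 12 mm, a 34 mm high rail with picks along its +x edge, and at the centre an upright black push-fit fitting, 40 mm in diameter, top 96 mm above the counter. Origin at the centre of the underside, z up. Pressing the post down with 14 to 18 N always locks it; over 30 N between post and stand damages it.
- socket_mouth (a point): Centre of the fitting's mouth, 96 mm above the counter, on the vertical 21.8 mm bore. The post locks with its foot 55 to 58 mm below this point in a nominal fitting, but the whole lock sits up to 8 mm higher or lower, unmeasured: feel for it. Near the lock the foot meets a sprung buffer (2 N per mm, 5 mm of travel, lifts the post back onto the tabs), then a hard stop.
- tab_front (a joint): Orange sprung lock tab on the fitting's -x side; value: how far it is pushed outward, in m. 0 at rest (empty or locked), about 0.003 while the post's land is between the tabs, under 0.001 once snapped into the groove. The nose wedges both tabs apart (up to about 10 N of push).
- tab_back (a joint): The same for the orange tab on the fitting's +x side.
- lid: Knurled aluminium canister lid, 70 mm in diameter, 18 mm high, lying on the counter; origin at the centre of its underside. Leave it.
- jade_pick: Jade stone pick, 34 by 29 by 6 mm, lying flat; origin at the centre of its underside. Leave it.
- pitch_pipe: Red round pitch pipe, 60 mm in diameter, 13 mm high, lying flat; origin at the centre of its underside. Leave it.
- drum_key: Steel T-shaped drum key, 51 by 36 by 10 mm, lying flat; origin at the middle of its 46 mm stem's underside. Leave it.

How it is judged:
On the way, in this order (a step that is already met when the one before it is completed fails the run):
1. the post is out of the canister (z of post in the frame of canister above 0.077 m), for 0.1 s.
2. the nose is in the socket, at least 5 mm below its mouth (horizontal distance between post and socket_mouth below 0.006 m and z of post in the frame of socket_mouth below -0.005 m), for 0.1 s.
3. the post is locked: both tabs back in with the foot over 43 mm deep (horizontal distance between post and socket_mouth below 0.005 m and z of post in the frame of socket_mouth below -0.043 m and value of joint each of tab_front, tab_back below 0.0015 m), for 0.2 s.
At the end, for the whole second after the job is handed in: The post stands at rest in the socket of the pick stand, within 0.1 rad of upright, its foot within 5 mm of the bore axis and more than 43 mm below the mouth, with both lock tabs back in (each pushed out less than 1.5 mm) (all of step 3 and angle between post's own z axis and vertical below 0.1 rad and linear speed of post below 0.02 m/s); the robot touches nothing.
It fails at once if the post is forced: more than 30 N between the post and the pick stand (contact force between post and stand above 30 N).
It fails at once if the lid, jade pick, pitch pipe or drum key is moved by more than 15 mm (distance of any of lid, jade_pick, pitch_pipe, drum_key from where it was at the start of the episode above 0.015 m).
It also fails if it takes over 45 s, if anything falls off the work surface, if the arm or the gripper's body presses on something with over 40 N, if the wrist force passes 120 N, or if a joint passes its speed limit or range.

## Robot

A 6-joint arm with a two-finger parallel gripper is mounted at the origin on the work surface. World frame = base frame: x ahead of the robot, y to its left, z up, the work surface at z = 0. Lengths are in m, angles in rad, forces in N, time in s.
With the tool pointing down it reaches from about 0.3 to 0.875 m from the base axis. Payload 4.2 kg.
Tool frame: the origin (TCP) lies midway between the tips of the shut fingers; the grasp point (between the pads) lies 19 mm behind it (hold_point_z is the z of the grasp point in the tool frame, in m); z points along the fingers, y is the line along which they close (so a half turn about z gives the same grasp; the last joint's range is limited). The gripper opens to 85 mm and grips with 20 to 120 N. Pads are 22 mm wide; open, the fingers measure 114 mm over their backs; the gripper's body (76 mm by 85 mm) begins 54 mm behind the grasp point. The pads swing forward as they close: fully open they stand 13 mm farther back than shut.
Start: joints at [-1.129, 0.32, 1.565, -0, 1.257, -0.02], TCP at [0.256, -0.515, 0.197] pointing down, gripper open.
Joint ranges: [-3.11, 3.11], [-0.84, 2.01], [0.21, 2.61], [-1.34, 4.49], [0.05, 2.63], [-2.56, 2.56]. Speed limits (rad/s): [2.57, 2.57, 3.14, 3.14, 3.14, 3.14].

## Interface

Orientations are given as [roll, pitch, yaw] about the fixed x, y, z axes, in that order (R = Rz(yaw) Ry(pitch) Rx(roll)).
In Python, from cell import * gives the robot as it stands.
- The arm moves only by the shell command python3 -m creep 'ROWS'. ROWS is JSON, a list of rows, each an object of numbers: "tx", "ty", "tz": the shift along the tool's x, y, z in m; "wx", "wy", "wz": the turn, a rotation vector about the tool's x, y, z in rad; "claw": the closure in counts, from 0 (fully open) to 255 (shut). In form: [{"tx": .., "ty": .., "tz": .., "wx": .., "wy": .., "wz": .., "claw": ..}, ...]. A call has 1 to 10 rows; each row shifts and turns the commanded pose from where the row before left it, along the tool's axes as they then stand; what a row does not reach is not made up. A row lasts 1/8 s, in which the tool goes at most 62.5 mm and 10.7 degrees, less where a joint would pass 70% of its speed; a pose out of reach is approached as far as the arm can. A call with a gripper value outside its range is refused whole. The fingers move at their own pace and stop on an object; the grip force is fixed at half the most. Time passes only in rows, so rows that do not move let the fingers close. It gives the time, the measured TCP pose, the force, the opening and the grip force at its end, in the units of the state.
- observe(): the state, without advancing time (a new reading comes with each control period).
- get_image(name): name is "side" or "top" or "wrist"; returns a dict with "image" (420x560x3 uint8, red, green, blue), "range_z" (420x560 float32, m along the optical axis (not along the pixel's ray), 0 where there is no reading), "camera_matrix" (3x3 intrinsics, pixels), "k1" (the pictures are not rectified: a ray, as slopes to the right and down, at radius r is drawn at 1 + k1 r^2 times it, then the intrinsics apply), "pose" (4x4, takes a point from camera to world coordinates); the wrist camera has in their place "mount" (4x4, takes a point from camera to tool coordinates, whose origin is the TCP and whose axes are the flange's). Camera axes: x right, y up, looking along -z (the intrinsics and any distortion apply to the point x, -y, -z); pixel columns grow to the right and rows downward; lengths in m; the calibration is good to about 2 mm. A picture is of the moment at which its call begins: read the wrist's pose just before it.
- close_job(): hands the job in; it is judged then, once.
The state is a dict: "clock": time; "qpos": joint angles; "qvel": joint speeds; "joint_torque": joint torques, N m; "tool_pos": TCP position; "eef_rot": TCP orientation; "ft_force": force on the tool from outside, world axes, zero at the start; "moment": the same for the moment, N m; "finger_gap": finger opening in m; "finger_force": force on a finger pad.
Only numpy, scipy, OpenCV 4.12 (cv2) and the standard library are available. Lean on these libraries where they do the work, as an engineer would, in place of code of your own. Each camera call takes 0.05 s, during which the arm holds its last target. There are 200 camera calls.

## Working session

There is one attempt and no reset: what is moved stays moved. The work goes in short steps, Python scripts to look and compute and a shell command to move; the robot and the scene stay as the last step left them, time stands still between calls to the robot, and variables do not carry over. Pictures are saved under pics/ and viewed, at most 10 in all, crops included, and the job is handed in when it is done.

```bash
mkdir -p pics; ls
cat > h.py <<'E'
from cell import *
import numpy as np, cv2
def save(n,f):
    d=get_image(n); cv2.imwrite('pics/'+f,d['image'][:,:,::-1]); np.save('pics/%s.npy'%f,d,allow_pickle=True); return d
def pts(d,P=None):
    """world (or camera->P) points per pixel from range"""
    h,w=d['range_z'].shape; K=d['camera_matrix']
    v,u=np.mgrid[:h,:w]
    s=cv2.undistortPoints(np.stack([u,v],-1).reshape(-1,1,2).astype(float),K,np.array([d['k1'],0,0,0.])).reshape(h,w,2)
    z=d['range_z']; c=np.stack([s[...,0]*z,-s[...,1]*z,-z,np.ones_like(z)],-1)
    P=d['pose'] if P is None else P
    return (c@P.T)[...,:3]
def ray(d,u,v,P=None):
    s=cv2.undistortPoints(np.array([[[u,v]]],float),d['camera_matrix'],np.array([d['k1'],0,0,0.])).ravel()
    P=d['pose'] if P is None else P
    return P[:3,3],P[:3,:3]@np.array([s[0],-s[1],-1])
def onplane(d,u,v,z,P=None):
    o,r=ray(d,u,v,P); return o+r*(z-o[2])/r[2]
E
python3 - <<'E'
from h import *
t=save('top','top0.png'); s=save('side','side0.png')
print(t['pose'],s['pose'],t['camera_matrix'],t['k1']); print(observe())
cv2.imwrite('pics/both.png',cv2.resize(np.vstack([t['image'],s['image']])[:,:,::-1],(400,600)))
E
```

```text
pics
[[-0.02946212  0.98362927 -0.17777921  0.45182725]
 [-0.9993299  -0.03285015 -0.01614357 -0.01193796]
 [-0.02171936  0.17718446  0.98393797  0.87622887]
 [ 0.          0.          0.          1.        ]] [[ 0.86131093  0.38992536 -0.32573256  0.38828146]
 [-0.50806942  0.66477881 -0.54766285 -0.3723435 ]
 [ 0.00299247  0.63720275  0.7706904   0.6023639 ]
 [ 0.          0.          0.          1.        ]] [[438.73199446   0.         273.82370176]
 [  0.         438.73199446 207.34154817]
 [  0.           0.           1.        ]] -0.024257100643978704
{'clock': 0.1, 'qpos': array([-1.12901040e+00,  3.20211512e-01,  1.56558540e+00, -1.29721871e-05,
        1.25743689e+00, -1.99902782e-02]), 'qvel': array([ 0.00045559, -0.00273704, -0.00170434,  0.00301739,  0.00126157,
       -0.0025628 ]), 'joint_torque': array([ 1.29895761e-04, -4.16407514e+01, -2.34704930e+01,  2.44177158e-05,
        4.90611434e-03,  2.90306889e-05]), 'tool_pos': array([ 0.25596881, -0.51431435,  0.19636484]), 'eef_rot': array([-3.13995159e+00, -2.04732615e-05,  4.61780196e-01]), 'ft_force': array([ 0.54455503, -0.56055788, -0.18768649]), 'moment': array([-0.01750358,  0.01266627, -0.02182322]), 'finger_force': 0.0, 'finger_gap': 0.0853632343041895}
```

View pics/top0.png

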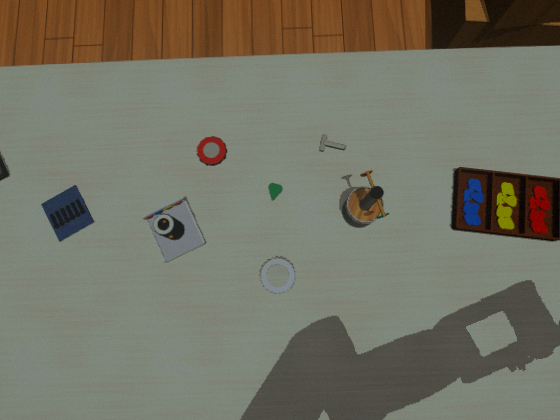

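View pics/side0.png

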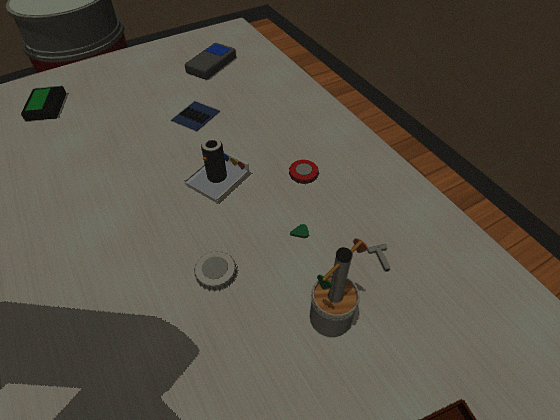

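The top view shows the post top at about (376,192), with cross-arm picks at (367,174) and (383,213). The canister is at about (361,206), the stand mouth at about (164,223). Both views look clear for range measurement.

Run:
```python
from h import *
for n in ('top','side'):
    d=np.load(f'pics/{n}0.png.npy',allow_pickle=True).item(); p=pts(d); im=d['image'].astype(int)
    box={'top':(330,150,400,235,135,190,215,275),'side':(300,225,380,340,180,130,255,205)}[n]
    for nm,(a,b,c,e) in (('post',box[:4]),('stand',box[4:])):
        m=np.zeros(p.shape[:2],bool); m[b:e,a:c]=1; m&=d['range_z']>0
        q=p[m]; col=im[m]
        print(n,nm,'zmax',np.percentile(q[:,2],[50,95,99,100]).round(4))
        for lo,hi in ((.172,.2),(.155,.172),(.135,.15),(.1,.13),(.09,.1),(.066,.08)):
            k=(q[:,2]>lo)&(q[:,2]<hi)
            if k.sum()>5:
                c,r=cv2.minEnclosingCircle(q[k][:,:2].astype(np.float32)); print('  z',lo,hi,k.sum(),'med',np.median(q[k],0).round(4),'circ',np.round(c,4),round(r,4), 'mm',q[k].min(0).round(3),q[k].max(0).round(3))
        if nm=='post':
            hsv=cv2.cvtColor(d['image'],cv2.COLOR_RGB2HSV)[m]
            k=(q[:,2]>.138)&(hsv[:,1]>110)&(hsv[:,2]>30)
            x=q[k]; print('  colored',k.sum()); vx,vy,x0,y0=cv2.fitLine(x[:,:2].astype(np.float32),cv2.DIST_L2,0,.01,.01).ravel(); print('  arm dir',np.degrees(np.arctan2(vy,vx)),x0,y0)
            t=(x[:,:2]-[x0,y0])@[vx,vy]; print('  ends',x[t<t.min()+.015].mean(0),x[t>t.max()-.015].mean(0))
```

```text
top post zmax [0.0015 0.1637 0.1813 0.1836]
  z 0.172 0.2 140 med [ 0.5969 -0.1665  0.1809] circ [ 0.5972 -0.1671] 0.0104 mm [ 0.587 -0.177  0.172] [ 0.607 -0.157  0.184]
  z 0.155 0.172 189 med [ 0.5912 -0.1632  0.1687] circ [ 0.5976 -0.1662] 0.0405 mm [ 0.559 -0.188  0.155] [ 0.638 -0.146  0.172]
  z 0.135 0.15 33 med [ 0.5907 -0.1594  0.1433] circ [ 0.5968 -0.1661] 0.0382 mm [ 0.561 -0.179  0.135] [ 0.634 -0.154  0.149]
  z 0.1 0.13 51 med [ 0.5908 -0.1594  0.1165] circ [ 0.5948 -0.1644] 0.0094 mm [ 0.587 -0.171  0.1  ] [ 0.602 -0.157  0.13 ]
  z 0.09 0.1 15 med [ 0.5894 -0.1612  0.0949] circ [ 0.5956 -0.1651] 0.0096 mm [ 0.587 -0.171  0.091] [ 0.603 -0.157  0.099]
  z 0.066 0.08 820 med [ 0.5907 -0.16    0.0731] circ [ 0.5971 -0.1668] 0.0354 mm [ 0.562 -0.202  0.066] [ 0.632 -0.132  0.08 ]
  colored 134
  arm dir 17.276007 0.59949213 -0.16615523
  ends [ 0.56520519 -0.17675825  0.16955388] [ 0.63112217 -0.1562361   0.16665955]
top stand zmax [0.0019 0.0795 0.0987 0.1018]
  z 0.1 0.13 19 med [0.5686 0.1971 0.1006] circ [0.5682 0.1987] 0.0165 mm [0.552 0.184 0.1  ] [0.584 0.215 0.1
[... 871 characters left out ...]
588 -0.178  0.09 ] [ 0.605 -0.163  0.1  ]
  z 0.066 0.08 1224 med [ 0.5897 -0.1765  0.0726] circ [ 0.5985 -0.1677] 0.0353 mm [ 0.564 -0.202  0.066] [ 0.633 -0.135  0.08 ]
  colored 276
  arm dir 16.878643 0.6037695 -0.16670853
  ends [ 0.56493711 -0.17871623  0.1648845 ] [ 0.63410161 -0.15758119  0.16195167]
side stand zmax [0.0022 0.0879 0.0987 0.1004]
  z 0.1 0.13 10 med [0.566  0.2099 0.1002] circ [0.5702 0.2005] 0.0174 mm [0.555 0.186 0.1  ] [0.587 0.217 0.1  ]
  z 0.09 0.1 246 med [0.5691 0.196  0.0972] circ [0.5691 0.202 ] 0.0214 mm [0.55  0.181 0.09 ] [0.59  0.223 0.1  ]
  z 0.066 0.08 117 med [0.5652 0.1864 0.0735] circ [0.5717 0.1991] 0.025 mm [0.547 0.181 0.066] [0.594 0.215 0.08 ]
```

```bash
python3 -m creep '[{"wz":0.165,"tz":-0.04,"claw":0},{"tx":0.0476,"ty":-0.0257},{"tx":0.0476,"ty":-0.0257},{"tx":0.0476,"ty":-0.0257},{"tx":0.0476,"ty":-0.0257},{"tx":0.0476,"ty":-0.0257},{"tx":0.0476,"ty":-0.0257},{"tx":0.0476,"ty":-0.0257},{"tx":0.0476,"ty":-0.0257},{"tx":0.0476,"ty":-0.0257}]'
cat >> h.py <<'E'
from scipy.spatial.transform import Rotation as R
def state():
    o=observe(); T=np.eye(4); T[:3,:3]=R.from_euler('xyz',o['eef_rot']).as_matrix(); T[:3,3]=o['tool_pos']; return o,T
def todelta(T,target):  # tool-frame shift to reach a world TCP position
    return T[:3,:3].T@(np.asarray(target)-T[:3,3])
E
python3 - <<'E'
from h import *
o,T=state(); d=save('wrist','w1.png'); P=T@d['mount']; p=pts(d,P)
print(o['tool_pos'],o['eef_rot'],o['clock'],o['ft_force'])
q=p[(d['range_z']>0)&(p[...,2]>.172)&(p[...,2]<.19)&(np.hypot(p[...,0]-.5975,p[...,1]+.167)<.02)]
print(len(q), cv2.minEnclosingCircle(q[:,:2].astype(np.float32)) if len(q) else '')
print(todelta(T,[.5975,-.167,.116]))
E
```

```text
[ 0.25596881 -0.51431435  0.19636484] [-3.13995159e+00 -2.04732615e-05  4.61780196e-01] 0.1 [ 0.54455503 -0.56055788 -0.18768649]
0 
[ 0.46050115 -0.15863812  0.08063472]$[0]: bad value
```

View pics/w1.png

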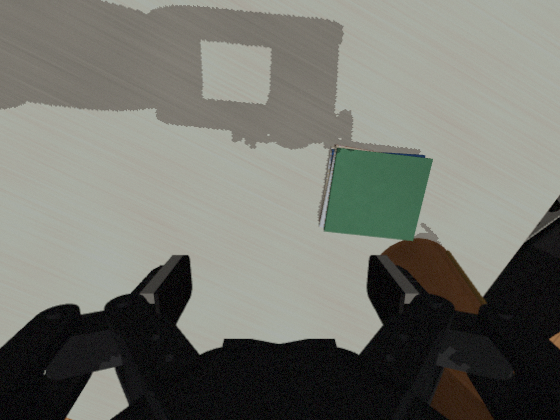

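The wrist view shows the start position, so the move was refused. There is a green box at about (378,195), unrelated to the task. I'll give every key in each row.

```bash
python3 -m creep '[{"tx":0,"ty":0,"tz":-0.04,"wx":0,"wy":0,"wz":0.165,"claw":0},{"tx":0.0476,"ty":-0.0257,"tz":0,"wx":0,"wy":0,"wz":0,"claw":0},{"tx":0.0476,"ty":-0.0257,"tz":0,"wx":0,"wy":0,"wz":0,"claw":0},{"tx":0.0476,"ty":-0.0257,"tz":0,"wx":0,"wy":0,"wz":0,"claw":0},{"tx":0.0476,"ty":-0.0257,"tz":0,"wx":0,"wy":0,"wz":0,"claw":0},{"tx":0.0476,"ty":-0.0257,"tz":0,"wx":0,"wy":0,"wz":0,"claw":0},{"tx":0.0476,"ty":-0.0257,"tz":0,"wx":0,"wy":0,"wz":0,"claw":0},{"tx":0.0476,"ty":-0.0257,"tz":0,"wx":0,"wy":0,"wz":0,"claw":0},{"tx":0.0476,"ty":-0.0257,"tz":0,"wx":0,"wy":0,"wz":0,"claw":0},{"tx":0.0476,"ty":-0.0257,"tz":0,"wx":0,"wy":0,"wz":0,"claw":0}]'
python3 - <<'E'
from h import *
o,T=state(); d=save('wrist','w2.png'); P=T@d['mount']; p=pts(d,P)
print(o['tool_pos'],o['eef_rot'],o['clock'],o['ft_force'])
q=p[(d['range_z']>0)&(p[...,2]>.172)&(p[...,2]<.19)&(np.hypot(p[...,0]-.5975,p[...,1]+.167)<.02)]
print(len(q), cv2.minEnclosingCircle(q[:,:2].astype(np.float32)) if len(q) else '')
print(todelta(T,[.5975,-.167,.116]))
E
```

```text
clock: 1.4
tool_pos: [0.5992, -0.1669, 0.2368]
eef_rot: [3.142, 0.0, 0.297]
ft_force: [-0.5, -0.3, 0.1]
finger_gap: 0.0855
finger_force: 0.0
[ 0.59917798 -0.16687229  0.23681174] [3.14157068e+00 4.95433950e-04 2.96920406e-01] 1.4 [-0.48395523 -0.32620734  0.09591124]
502 ((0.5984900593757629, -0.1672707349061966), 0.010563383810222149)
[-0.00158206 -0.00037147  0.12081253]
```

View pics/w2.png

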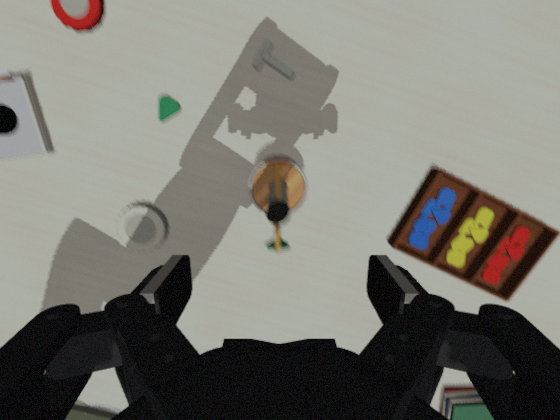

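The wrist view shows the post top at about (278,210), midway between the pads (190 and 368), with the cross-arm running fore-aft. Alignment is good, so I descend and close.

```bash
python3 -m creep '[{"tx":-0.0010,"ty":0,"tz":0.04,"wx":0,"wy":0,"wz":0,"claw":0},{"tx":0,"ty":0,"tz":0.04,"wx":0,"wy":0,"wz":0,"claw":0},{"tx":0,"ty":0,"tz":0.03,"wx":0,"wy":0,"wz":0,"claw":0},{"tx":0,"ty":0,"tz":0.010,"wx":0,"wy":0,"wz":0,"claw":0},{"tx":0,"ty":0,"tz":0,"wx":0,"wy":0,"wz":0,"claw":0},{"tx":0,"ty":0,"tz":0,"wx":0,"wy":0,"wz":0,"claw":255},{"tx":0,"ty":0,"tz":0,"wx":0,"wy":0,"wz":0,"claw":255},{"tx":0,"ty":0,"tz":0,"wx":0,"wy":0,"wz":0,"claw":255},{"tx":0,"ty":0,"tz":0,"wx":0,"wy":0,"wz":0,"claw":255},{"tx":0,"ty":0,"tz":0,"wx":0,"wy":0,"wz":0,"claw":255}]'
```

```text
clock: 2.7
tool_pos: [0.5976, -0.1685, 0.1178]
eef_rot: [3.141, -0.001, 0.297]
ft_force: [-1.4, 0.4, 2.9]
finger_gap: 0.0183
finger_force: 58.6
```

```bash
python3 -m creep '[{"tx":0,"ty":0,"tz":-0.01,"wx":0,"wy":0,"wz":0,"claw":255},{"tx":0,"ty":0,"tz":-0.03,"wx":0,"wy":0,"wz":0,"claw":255},{"tx":0,"ty":0,"tz":-0.03,"wx":0,"wy":0,"wz":0,"claw":255},{"tx":0,"ty":0,"tz":-0.04,"wx":0,"wy":0,"wz":0,"claw":255},{"tx":0,"ty":0,"tz":-0.02,"wx":0,"wy":0,"wz":0,"claw":255},{"tx":0,"ty":0,"tz":0,"wx":0,"wy":0,"wz":0,"claw":255}]'
python3 - <<'E'
from h import *
o,T=state(); print(T[:3,3],o['eef_rot'],o['ft_force'])
print(todelta(T,[.569,.201,T[2,3]]))
E
```

```text
clock: 3.45
tool_pos: [0.598, -0.1689, 0.2491]
eef_rot: [3.139, -0.003, 0.297]
ft_force: [-0.0, 1.0, -0.6]
finger_gap: 0.0182
finger_force: 59.0
[ 0.5980313  -0.1689122   0.24905282] [ 3.13918905e+00 -3.10990409e-03  2.96814602e-01] [-0.00752285  1.026344   -0.56486331]
[ 0.08042806 -0.36222755 -0.00062053]
```

```bash
python3 -m creep '[{"tx":0.0045,"ty":-0.020,"tz":0,"wx":0,"wy":0,"wz":0,"claw":255},{"tx":0.009,"ty":-0.0405,"tz":0,"wx":0,"wy":0,"wz":0,"claw":255},{"tx":0.009,"ty":-0.0405,"tz":0,"wx":0,"wy":0,"wz":0,"claw":255},{"tx":0.009,"ty":-0.0405,"tz":0,"wx":0,"wy":0,"wz":0,"claw":255},{"tx":0.009,"ty":-0.0405,"tz":0,"wx":0,"wy":0,"wz":0,"claw":255},{"tx":0.009,"ty":-0.0405,"tz":0,"wx":0,"wy":0,"wz":0,"claw":255},{"tx":0.009,"ty":-0.0405,"tz":0,"wx":0,"wy":0,"wz":0,"claw":255},{"tx":0.009,"ty":-0.0405,"tz":0,"wx":0,"wy":0,"wz":0,"claw":255},{"tx":0.009,"ty":-0.0405,"tz":0,"wx":0,"wy":0,"wz":0,"claw":255},{"tx":0.004,"ty":-0.018,"tz":0,"wx":0,"wy":0,"wz":0,"claw":255}]'
python3 -m creep '[{"tx":0,"ty":0,"tz":0,"wx":0,"wy":0,"wz":0,"claw":255},{"tx":0,"ty":0,"tz":0,"wx":0,"wy":0,"wz":0,"claw":255}]'
python3 - <<'E'
from h import *
o,T=state(); print(T[:3,3],o['eef_rot'],o['ft_force'])
w=save('wrist','w3.png'); s=save('side','s3.png'); cv2.imwrite('pics/s3c.png',cv2.resize(s['image'][60:220,130:310,::-1],None,fx=3.3,fy=3.3))
p=pts(s); m=np.zeros(p.shape[:2],bool); m[30:230,120:330]=1; m&=s['range_z']>0
for lo in np.arange(.06,.27,.01):
    k=m&(p[...,2]>lo)&(p[...,2]<lo+.01)&(np.hypot(p[...,0]-.569,p[...,1]-.201)<.03)
    if k.sum(): print(round(lo,3),k.sum(),p[k].min(0).round(4)[:2],p[k].max(0).round(4)[:2])
E
```

```text
clock: 4.7
tool_pos: [0.5665, 0.2038, 0.2454]
eef_rot: [-3.141, 0.003, 0.3]
ft_force: [0.1, -0.1, -0.7]
finger_gap: 0.0179
finger_force: 58.9
clock: 4.95
tool_pos: [0.5682, 0.2001, 0.2467]
eef_rot: [3.141, 0.001, 0.296]
ft_force: [-0.4, -0.9, -0.3]
finger_gap: 0.0183
finger_force: 58.9
[0.56817417 0.2000633  0.24669834] [3.14064923e+00 1.03449497e-03 2.96093727e-01] [-0.3676983  -0.88143236 -0.28263814]
0.06 75 [0.55   0.1811] [0.5863 0.2011]
0.07 79 [0.5472 0.181 ] [0.594  0.2147]
0.08 124 [0.5479 0.1808] [0.5881 0.2145]
0.09 247 [0.5502 0.1818] [0.5901 0.2214]
0.1 5 [0.5536 0.1906] [0.5778 0.2152]
0.15 28 [0.5619 0.1924] [0.5741 0.2026]
0.16 41 [0.5593 0.19  ] [0.5772 0.2026]
0.17 56 [0.5589 0.1888] [0.5781 0.2019]
0.18 57 [0.5595 0.1891] [0.5784 0.2069]
0.19 55 [0.5585 0.1892] [0.5777 0.2009]
0.2 60 [0.5591 0.1893] [0.5775 0.2011]
0.21 57 [0.5603 0.1898] [0.5782 0.2033]
0.22 59 [0.5605 0.1889] [0.5782 0.2007]
0.23 67 [0.5603 0.1888] [0.5791 0.2009]
0.24 74 [0.56   0.1894] [0.5802 0.2048]
0.25 74 [0.5603 0.1891] [0.5798 0.203 ]
0.26 72 [0.5599 0.1888] [0.5788 0.2014]
```

View pics/s3c.png

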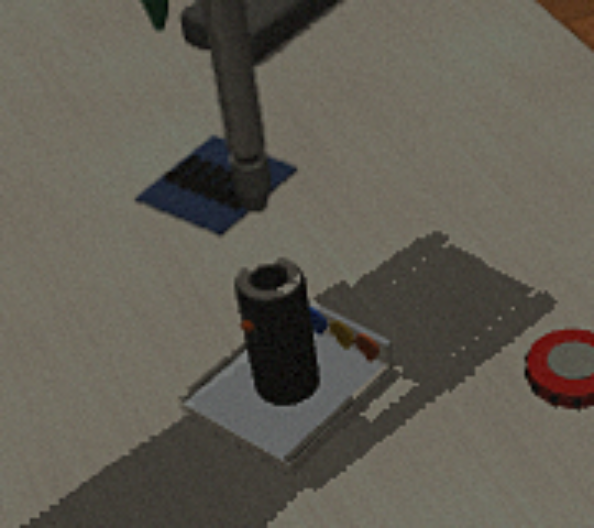

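View pics/w3.png

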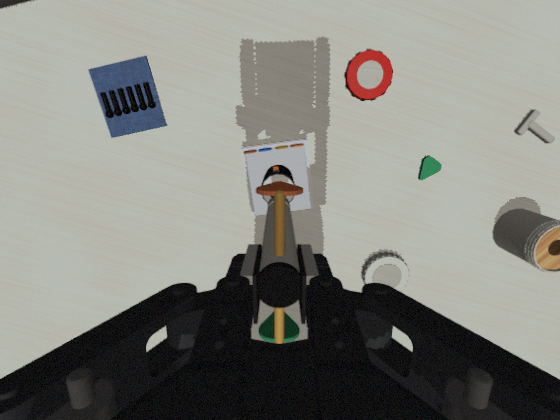

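The side crop shows the post hanging upright directly above the fitting. The nose tip is at about (255,205) and the mouth at about (270,278) in the crop. The wrist view shows it gripped centrally. I'll refine the offset with fixed-radius fits from the same camera.

Run:
```python
from h import *
from scipy.optimize import least_squares
s=np.load('pics/s3.png.npy',allow_pickle=True).item(); s0=np.load('pics/side0.png.npy',allow_pickle=True).item()
def fit(d,lo,hi,r,tabs=False):
    p=pts(d); m=np.zeros(p.shape[:2],bool); m[30:230,120:330]=1
    q=p[m&(d['range_z']>0)&(p[...,2]>lo)&(p[...,2]<hi)]; q=q[np.hypot(q[:,0]-.569,q[:,1]-.2)<r+.004]
    f=least_squares(lambda c:np.hypot(q[:,0]-c[0],q[:,1]-c[1])-r,[.569,.2],loss='soft_l1',f_scale=.001)
    return f.x.round(4),len(q),np.median(abs(f.fun)).round(4)
for lo,hi in ((.17,.18),(.19,.205),(.205,.23),(.24,.26)): print('post',lo,fit(s,lo,hi,.010))
for d in (s,s0):
  for lo,hi in ((.03,.06),(.05,.065),(.08,.093)): print('fitting',lo,fit(d,lo,hi,.020))
# mouth ring via top0: bright annulus
for n in('top','side'):
  t=np.load(f'pics/{n}0.png.npy',allow_pickle=True).item(); p=pts(t)
  k=(p[...,2]>.0945)&(p[...,2]<.1)&(np.hypot(p[...,0]-.569,p[...,1]-.2)<.03); q=p[k]
  print(n,k.sum(),q.mean(0),(q.min(0)+q.max(0))/2, cv2.minAreaRect(q[:,:2].astype(np.float32)))
```

```text
post 0.17 (array([0.5693, 0.2007]), 56, np.float64(0.0004))
post 0.19 (array([0.5692, 0.2009]), 87, np.float64(0.0006))
post 0.205 (array([0.5702, 0.2008]), 144, np.float64(0.0006))
post 0.24 (array([0.5707, 0.2006]), 148, np.float64(0.0005))
fitting 0.03 (array([0.5706, 0.2024]), 226, np.float64(0.0005))
fitting 0.05 (array([0.5707, 0.2024]), 109, np.float64(0.0005))
fitting 0.08 (array([0.5701, 0.2016]), 161, np.float64(0.0011))
fitting 0.03 (array([0.5705, 0.2024]), 226, np.float64(0.0004))
fitting 0.05 (array([0.5705, 0.2025]), 115, np.float64(0.0004))
fitting 0.08 (array([0.57  , 0.2015]), 153, np.float64(0.0014))
top 226 [0.56831139 0.20056251 0.09765983] [0.56901961 0.20028661 0.09721299] ((0.568748950958252, 0.20023511350154877), (0.03661743551492691, 0.03699076175689697), 86.34598541259766)
side 182 [0.56950396 0.19943103 0.09763658] [0.570073   0.20232239 0.09723393] ((0.5698919296264648, 0.20150473713874817), (0.03924298286437988, 0.03849109634757042), 61.22909927368164)
```

```bash
python3 -m creep '[{"tx":0.0014,"ty":-0.0009,"tz":0,"wx":0,"wy":0,"wz":0,"claw":255},{"tx":0,"ty":0,"tz":0.02,"wx":0,"wy":0,"wz":0,"claw":255},{"tx":0,"ty":0,"tz":0.02,"wx":0,"wy":0,"wz":0,"claw":255},{"tx":0,"ty":0,"tz":0.010,"wx":0,"wy":0,"wz":0,"claw":255},{"tx":0,"ty":0,"tz":0.005,"wx":0,"wy":0,"wz":0,"claw":255},{"tx":0,"ty":0,"tz":0.0,"wx":0,"wy":0,"wz":0,"claw":255},{"tx":0,"ty":0,"tz":0,"wx":0,"wy":0,"wz":0,"claw":255}]'
python3 - <<'E'
from h import *
o,T=state();print(o['ft_force'],o['moment'],o['tool_pos'],o['eef_rot'])
E
```

```text
clock: 5.92
tool_pos: [0.5699, 0.2025, 0.1929]
eef_rot: [3.142, -0.001, 0.297]
ft_force: [0.6, 0.3, -1.1]
finger_gap: 0.0182
finger_force: 58.9
[ 0.5516127   0.2891695  -1.09839522] [ 0.04696037 -0.01865573 -0.00930882] [0.56990604 0.20250681 0.19285502] [ 3.14154101e+00 -1.47829890e-03  2.96738867e-01]
```

Foot is at the mouth with no contact. Next, into the bore in gentle steps.

```bash
python3 -m creep '[{"tx":0,"ty":0,"tz":0.004,"wx":0,"wy":0,"wz":0,"claw":255},{"tx":0,"ty":0,"tz":0.004,"wx":0,"wy":0,"wz":0,"claw":255},{"tx":0,"ty":0,"tz":0,"wx":0,"wy":0,"wz":0,"claw":255}]'
python3 -m creep '[{"tx":0,"ty":0,"tz":0.003,"wx":0,"wy":0,"wz":0,"claw":255},{"tx":0,"ty":0,"tz":0.003,"wx":0,"wy":0,"wz":0,"claw":255},{"tx":0,"ty":0,"tz":0,"wx":0,"wy":0,"wz":0,"claw":255}]'
```

```text
clock: 6.3
tool_pos: [0.5691, 0.2023, 0.1836]
eef_rot: [3.141, 0.001, 0.297]
ft_force: [-0.7, 0.0, -0.7]
finger_gap: 0.0186
finger_force: 58.9
clock: 6.68
tool_pos: [0.5692, 0.2021, 0.1777]
eef_rot: [3.141, 0.001, 0.297]
ft_force: [0.7, -1.5, -1.8]
finger_gap: 0.0182
finger_force: 58.9
```

```bash
python3 -m creep '[{"tx":0,"ty":0,"tz":0.003,"wx":0,"wy":0,"wz":0,"claw":255},{"tx":0,"ty":0,"tz":0.003,"wx":0,"wy":0,"wz":0,"claw":255},{"tx":0,"ty":0,"tz":0,"wx":0,"wy":0,"wz":0,"claw":255}]'
python3 -m creep '[{"tx":0,"ty":0,"tz":0.002,"wx":0,"wy":0,"wz":0,"claw":255},{"tx":0,"ty":0,"tz":0.002,"wx":0,"wy":0,"wz":0,"claw":255},{"tx":0,"ty":0,"tz":0,"wx":0,"wy":0,"wz":0,"claw":255}]'
```

```text
clock: 7.05
tool_pos: [0.5692, 0.2022, 0.1717]
eef_rot: [3.141, 0.001, 0.297]
ft_force: [-1.2, -2.5, -1.2]
finger_gap: 0.0182
finger_force: 58.9
clock: 7.42
tool_pos: [0.5698, 0.2024, 0.1687]
eef_rot: [3.141, -0.001, 0.297]
ft_force: [-0.6, -1.2, 4.9]
finger_gap: 0.0183
finger_force: 59.5
```

```bash
python3 -m creep '[{"tx":0,"ty":0,"tz":0.002,"wx":0,"wy":0,"wz":0,"claw":255},{"tx":0,"ty":0,"tz":0,"wx":0,"wy":0,"wz":0,"claw":255}]'
python3 -m creep '[{"tx":0,"ty":0,"tz":0.002,"wx":0,"wy":0,"wz":0,"claw":255},{"tx":0,"ty":0,"tz":0,"wx":0,"wy":0,"wz":0,"claw":255}]'
```

```text
clock: 7.68
tool_pos: [0.5698, 0.2024, 0.1667]
eef_rot: [3.141, -0.001, 0.297]
ft_force: [-0.9, -2.4, 4.6]
finger_gap: 0.018
finger_force: 59.6
clock: 7.92
tool_pos: [0.5698, 0.2024, 0.1648]
eef_rot: [3.141, -0.001, 0.297]
ft_force: [-1.2, -2.0, 4.7]
finger_gap: 0.0182
finger_force: 59.7
```

```bash
python3 -m creep '[{"tx":0,"ty":0,"tz":0.002,"wx":0,"wy":0,"wz":0,"claw":255},{"tx":0,"ty":0,"tz":0,"wx":0,"wy":0,"wz":0,"claw":255}]'
```

```text
clock: 8.18
tool_pos: [0.5699, 0.2024, 0.1629]
eef_rot: [3.141, -0.002, 0.297]
ft_force: [-0.6, -2.1, 6.1]
finger_gap: 0.0181
finger_force: 59.7
```

```bash
python3 -m creep '[{"tx":0,"ty":0,"tz":0.002,"wx":0,"wy":0,"wz":0,"claw":255},{"tx":0,"ty":0,"tz":0,"wx":0,"wy":0,"wz":0,"claw":255}]'
python3 -m creep '[{"tx":0,"ty":0,"tz":0.002,"wx":0,"wy":0,"wz":0,"claw":255},{"tx":0,"ty":0,"tz":0,"wx":0,"wy":0,"wz":0,"claw":255}]'
python3 -m creep '[{"tx":0,"ty":0,"tz":0.002,"wx":0,"wy":0,"wz":0,"claw":255},{"tx":0,"ty":0,"tz":0,"wx":0,"wy":0,"wz":0,"claw":255}]'
```

```text
clock: 8.43
tool_pos: [0.5695, 0.2023, 0.1601]
eef_rot: [3.141, -0.0, 0.297]
ft_force: [-0.4, -1.4, 2.6]
finger_gap: 0.018
finger_force: 59.3
clock: 8.68
tool_pos: [0.5695, 0.2023, 0.1579]
eef_rot: [3.141, 0.0, 0.297]
ft_force: [0.9, -1.7, 2.8]
finger_gap: 0.018
finger_force: 59.4
clock: 8.93
tool_pos: [0.5694, 0.2023, 0.1558]
eef_rot: [3.141, 0.0, 0.297]
ft_force: [-0.6, -2.0, 2.3]
finger_gap: 0.0183
finger_force: 59.4
```

```bash
python3 -m creep '[{"tx":0,"ty":0,"tz":0.002,"wx":0,"wy":0,"wz":0,"claw":255},{"tx":0,"ty":0,"tz":0.002,"wx":0,"wy":0,"wz":0,"claw":255},{"tx":0,"ty":0,"tz":0,"wx":0,"wy":0,"wz":0,"claw":255}]'
python3 -m creep '[{"tx":0,"ty":0,"tz":0.002,"wx":0,"wy":0,"wz":0,"claw":255},{"tx":0,"ty":0,"tz":0,"wx":0,"wy":0,"wz":0,"claw":255}]'
```

```text
clock: 9.3
tool_pos: [0.5693, 0.2023, 0.1517]
eef_rot: [3.141, 0.001, 0.297]
ft_force: [0.2, -1.5, 1.4]
finger_gap: 0.0185
finger_force: 59.3
clock: 9.55
tool_pos: [0.5693, 0.2023, 0.1498]
eef_rot: [3.141, 0.0, 0.297]
ft_force: [-0.3, -0.8, 2.1]
finger_gap: 0.0182
finger_force: 59.4
```

```bash
python3 -m creep '[{"tx":0,"ty":0,"tz":0.002,"wx":0,"wy":0,"wz":0,"claw":255},{"tx":0,"ty":0,"tz":0,"wx":0,"wy":0,"wz":0,"claw":255}]'
python3 -m creep '[{"tx":0,"ty":0,"tz":0.001,"wx":0,"wy":0,"wz":0,"claw":255},{"tx":0,"ty":0,"tz":0,"wx":0,"wy":0,"wz":0,"claw":255}]'
```

```text
clock: 9.8
tool_pos: [0.5693, 0.2023, 0.1478]
eef_rot: [3.141, 0.0, 0.297]
ft_force: [0.3, -0.9, 2.1]
finger_gap: 0.0182
finger_force: 59.4
clock: 10.05
tool_pos: [0.5694, 0.2024, 0.147]
eef_rot: [3.142, 0.0, 0.297]
ft_force: [0.0, -1.8, 3.1]
finger_gap: 0.0182
finger_force: 59.4
```

```bash
python3 -m creep '[{"tx":0,"ty":0,"tz":0.001,"wx":0,"wy":0,"wz":0,"claw":255},{"tx":0,"ty":0,"tz":0,"wx":0,"wy":0,"wz":0,"claw":255}]'
python3 -m creep '[{"tx":0,"ty":0,"tz":0.001,"wx":0,"wy":0,"wz":0,"claw":255},{"tx":0,"ty":0,"tz":0,"wx":0,"wy":0,"wz":0,"claw":255}]'
python3 -m creep '[{"tx":0,"ty":0,"tz":0.001,"wx":0,"wy":0,"wz":0,"claw":255},{"tx":0,"ty":0,"tz":0,"wx":0,"wy":0,"wz":0,"claw":255}]'
```

```text
clock: 10.3
tool_pos: [0.5694, 0.2024, 0.146]
eef_rot: [3.141, 0.0, 0.297]
ft_force: [-0.7, -2.3, 3.6]
finger_gap: 0.0182
finger_force: 59.5
clock: 10.55
tool_pos: [0.5694, 0.2024, 0.145]
eef_rot: [3.142, 0.0, 0.297]
ft_force: [-1.1, -2.3, 2.9]
finger_gap: 0.018
finger_force: 59.5
clock: 10.8
tool_pos: [0.5694, 0.2024, 0.1439]
eef_rot: [3.141, 0.0, 0.297]
ft_force: [0.2, -2.6, 2.7]
finger_gap: 0.018
finger_force: 59.4
```

```bash
python3 -m creep '[{"tx":0,"ty":0,"tz":0.001,"wx":0,"wy":0,"wz":0,"claw":255},{"tx":0,"ty":0,"tz":0,"wx":0,"wy":0,"wz":0,"claw":255}]'
python3 -m creep '[{"tx":0,"ty":0,"tz":0.001,"wx":0,"wy":0,"wz":0,"claw":255},{"tx":0,"ty":0,"tz":0,"wx":0,"wy":0,"wz":0,"claw":255}]'
```

```text
clock: 11.05
tool_pos: [0.5694, 0.2023, 0.1429]
eef_rot: [3.141, 0.0, 0.297]
ft_force: [0.1, -1.6, 2.5]
finger_gap: 0.0183
finger_force: 59.4
clock: 11.3
tool_pos: [0.5694, 0.2024, 0.1419]
eef_rot: [3.142, 0.0, 0.297]
ft_force: [0.2, -2.1, 3.2]
finger_gap: 0.0182
finger_force: 59.4
```

```bash
python3 -m creep '[{"tx":0,"ty":0,"tz":0.001,"wx":0,"wy":0,"wz":0,"claw":255},{"tx":0,"ty":0,"tz":0,"wx":0,"wy":0,"wz":0,"claw":255}]'
```

```text
clock: 11.55
tool_pos: [0.5694, 0.2024, 0.1411]
eef_rot: [3.142, -0.0, 0.297]
ft_force: [0.1, -1.6, 0.8]
finger_gap: 0.0184
finger_force: 59.1
```

```bash
python3 -m creep '[{"tx":0,"ty":0,"tz":0.001,"wx":0,"wy":0,"wz":0,"claw":255},{"tx":0,"ty":0,"tz":0,"wx":0,"wy":0,"wz":0,"claw":255}]'
python3 -m creep '[{"tx":0,"ty":0,"tz":0.001,"wx":0,"wy":0,"wz":0,"claw":255},{"tx":0,"ty":0,"tz":0,"wx":0,"wy":0,"wz":0,"claw":255}]'
```

```text
clock: 11.8
tool_pos: [0.5695, 0.2024, 0.1401]
eef_rot: [3.141, -0.0, 0.297]
ft_force: [0.4, -1.6, 4.3]
finger_gap: 0.0183
finger_force: 59.3
clock: 12.05
tool_pos: [0.5696, 0.2024, 0.1396]
eef_rot: [3.142, -0.001, 0.297]
ft_force: [-0.6, -2.1, 6.3]
finger_gap: 0.0183
finger_force: 59.4
```

```bash
python3 -m creep '[{"tx":0,"ty":0,"tz":0.001,"wx":0,"wy":0,"wz":0,"claw":255},{"tx":0,"ty":0,"tz":0,"wx":0,"wy":0,"wz":0,"claw":255}]'
```

```text
clock: 12.3
tool_pos: [0.5697, 0.2024, 0.139]
eef_rot: [3.142, -0.001, 0.297]
ft_force: [-1.3, -2.3, 8.0]
finger_gap: 0.018
finger_force: 59.7
```

```bash
python3 -m creep '[{"tx":0,"ty":0,"tz":0.001,"wx":0,"wy":0,"wz":0,"claw":255},{"tx":0,"ty":0,"tz":0,"wx":0,"wy":0,"wz":0,"claw":255}]'
```

```text
clock: 12.55
tool_pos: [0.5698, 0.2024, 0.1384]
eef_rot: [3.141, -0.002, 0.297]
ft_force: [-2.0, -2.6, 10.4]
finger_gap: 0.018
finger_force: 59.9
```

```bash
python3 -m creep '[{"tx":0,"ty":0,"tz":0.001,"wx":0,"wy":0,"wz":0,"claw":255},{"tx":0,"ty":0,"tz":0,"wx":0,"wy":0,"wz":0,"claw":255}]'
```

```text
clock: 12.8
tool_pos: [0.5699, 0.2024, 0.1378]
eef_rot: [3.141, -0.002, 0.297]
ft_force: [-2.0, -2.5, 10.4]
finger_gap: 0.0181
finger_force: 60.2
```

```bash
python3 -m creep '[{"tx":0,"ty":0,"tz":0.001,"wx":0,"wy":0,"wz":0,"claw":255},{"tx":0,"ty":0,"tz":0,"wx":0,"wy":0,"wz":0,"claw":255}]'
```

```text
clock: 13.05
tool_pos: [0.5701, 0.2025, 0.1376]
eef_rot: [3.142, -0.003, 0.297]
ft_force: [-2.8, -3.6, 13.9]
finger_gap: 0.0182
finger_force: 60.7
```

```bash
python3 -m creep '[{"tx":0,"ty":0,"tz":0.0005,"wx":0,"wy":0,"wz":0,"claw":255},{"tx":0,"ty":0,"tz":0,"wx":0,"wy":0,"wz":0,"claw":255}]'
```

```text
clock: 13.3
tool_pos: [0.5702, 0.2025, 0.1375]
eef_rot: [3.141, -0.003, 0.297]
ft_force: [-3.0, -2.9, 15.6]
finger_gap: 0.0182
finger_force: 60.8
```

Stop felt at 15.6 N, with about 56 mm of depth. Before letting go, I'll ease off the load and look at the tabs.

```bash
python3 -m creep '[{"tx":0,"ty":0,"tz":-0.002,"wx":0,"wy":0,"wz":0,"claw":255},{"tx":0,"ty":0,"tz":-0.002,"wx":0,"wy":0,"wz":0,"claw":255},{"tx":0,"ty":0,"tz":0,"wx":0,"wy":0,"wz":0,"claw":255}]'
python3 - <<'E'
from h import *
s=save('side','s4.png'); a=np.load('pics/side0.png.npy',allow_pickle=True).item()
c=[cv2.resize(x['image'][120:210,170:260,::-1],None,fx=4.4,fy=4.4,interpolation=cv2.INTER_CUBIC) for x in (a,s)]
cv2.imwrite('pics/cmp.png',np.hstack(c))
for x in (a,s):
    h=cv2.cvtColor(x['image'],cv2.COLOR_RGB2HSV); m=(h[...,0]<16)&(h[...,1]>120)&(h[...,2]>60); m[:140]=0;m[185:]=0;m[:,:190]=0;m[:,215:]=0
    p=pts(x)[m]; print(m.sum(),np.argwhere(m).mean(0),np.median(p,0),p[:,0].min())
E
```

```text
clock: 13.68
tool_pos: [0.5696, 0.2024, 0.1392]
eef_rot: [3.141, -0.001, 0.297]
ft_force: [-1.1, -3.2, 7.1]
finger_gap: 0.0185
finger_force: 59.6
11 [158.09090909 204.36363636] [0.54975309 0.19315072 0.07874299] 0.5472638192712117
10 [158.2 204.5] [0.54970981 0.19186397 0.07878738] 0.546921357380108
```

View pics/cmp.png

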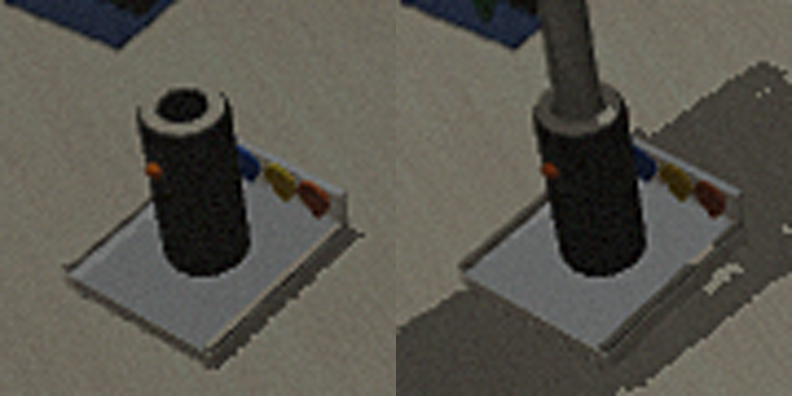

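In both crops the front tab sits at the same place (about (153,170) left, (549,170) right), so it is back in. A gentle tug will confirm the lock.

```bash
python3 -m creep '[{"tx":0,"ty":0,"tz":-0.001,"wx":0,"wy":0,"wz":0,"claw":255},{"tx":0,"ty":0,"tz":-0.001,"wx":0,"wy":0,"wz":0,"claw":255},{"tx":0,"ty":0,"tz":0,"wx":0,"wy":0,"wz":0,"claw":255}]'
python3 -m creep '[{"tx":0,"ty":0,"tz":-0.001,"wx":0,"wy":0,"wz":0,"claw":255},{"tx":0,"ty":0,"tz":0,"wx":0,"wy":0,"wz":0,"claw":255}]'
```

```text
clock: 14.1
tool_pos: [0.5694, 0.2024, 0.1403]
eef_rot: [3.142, 0.0, 0.297]
ft_force: [-1.1, -2.5, 2.8]
finger_gap: 0.018
finger_force: 59.3
clock: 14.35
tool_pos: [0.5691, 0.2023, 0.1407]
eef_rot: [3.142, 0.001, 0.297]
ft_force: [0.1, -0.7, -2.0]
finger_gap: 0.0184
finger_force: 58.8
```

```bash
python3 -m creep '[{"tx":0,"ty":0,"tz":-0.001,"wx":0,"wy":0,"wz":0,"claw":255},{"tx":0,"ty":0,"tz":0,"wx":0,"wy":0,"wz":0,"claw":255}]'
```

```text
clock: 14.6
tool_pos: [0.5687, 0.2022, 0.141]
eef_rot: [3.142, 0.003, 0.297]
ft_force: [0.4, -2.1, -9.4]
finger_gap: 0.0185
finger_force: 58.8
```

It holds against a 9 N pull, so it is locked. I'll unload, open and retreat.

```bash
python3 -m creep '[{"tx":0,"ty":0,"tz":0.0015,"wx":0,"wy":0,"wz":0,"claw":255},{"tx":0,"ty":0,"tz":0,"wx":0,"wy":0,"wz":0,"claw":0},{"tx":0,"ty":0,"tz":0,"wx":0,"wy":0,"wz":0,"claw":0},{"tx":0,"ty":0,"tz":0,"wx":0,"wy":0,"wz":0,"claw":0},{"tx":0,"ty":0,"tz":0,"wx":0,"wy":0,"wz":0,"claw":0},{"tx":0,"ty":0,"tz":0,"wx":0,"wy":0,"wz":0,"claw":0},{"tx":0,"ty":0,"tz":0,"wx":0,"wy":0,"wz":0,"claw":0}]'
```

```text
clock: 15.48
tool_pos: [0.5695, 0.2024, 0.1411]
eef_rot: [3.142, -0.0, 0.297]
ft_force: [-0.1, -0.7, 0.2]
finger_gap: 0.0855
finger_force: 0.0
```

```bash
python3 -m creep '[{"tx":0,"ty":0,"tz":-0.02,"wx":0,"wy":0,"wz":0,"claw":0},{"tx":0,"ty":0,"tz":-0.03,"wx":0,"wy":0,"wz":0,"claw":0},{"tx":0,"ty":0,"tz":-0.04,"wx":0,"wy":0,"wz":0,"claw":0},{"tx":0,"ty":0,"tz":-0.03,"wx":0,"wy":0,"wz":0,"claw":0},{"tx":0,"ty":0,"tz":0,"wx":0,"wy":0,"wz":0,"claw":0},{"tx":0,"ty":0,"tz":0,"wx":0,"wy":0,"wz":0,"claw":0}]'
python3 - <<'E'
from h import *
s=save('side','s5.png'); cv2.imwrite('pics/s5c.png',cv2.resize(s['image'][60:220,130:310,::-1],None,fx=3.3,fy=3.3))
p=pts(s); k=(np.hypot(p[...,0]-.57,p[...,1]-.202)<.012)&(s['range_z']>0)&(p[...,2]<.23); print('top z',np.percentile(p[k][:,2],99))
E
```

```text
clock: 16.23
tool_pos: [0.5689, 0.2022, 0.2599]
eef_rot: [3.141, 0.002, 0.297]
ft_force: [-0.8, 1.3, 0.3]
finger_gap: 0.0853
finger_force: 0.0
top z 0.20479286580803893
```

View pics/s5c.png

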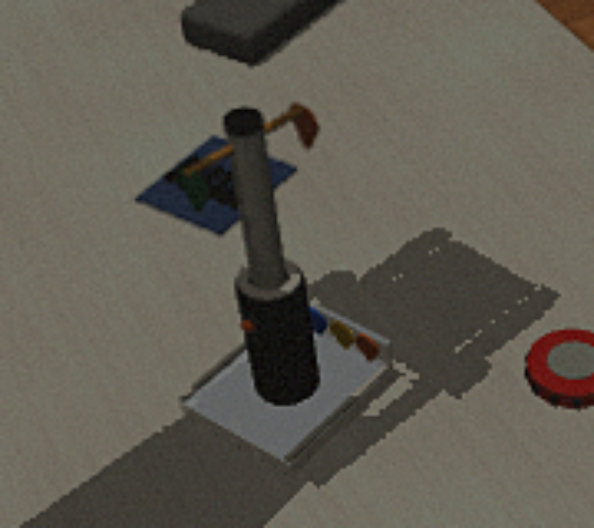

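The post stands upright in the fitting with its foot about 51–54 mm deep, the front tab at (248,325) is in, and the gripper is clear.

```bash
python3 -c "
from cell import *
print(close_job())"
```

```text
the job is handed in; nothing more can be done
None
```

The post is locked upright in the pick stand's socket and released. It held against a 9 N pull, the press peaked at a measured 15.6 N, only the front tab was checked by camera, and the job is handed in with no verdict returned.

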